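# Return the wrench to the tool rack and take the loan tag off its peg

### The job

The adjustable wrench has come back to the electronics lab: take the orange loan tag off its peg on the slanted rack and lay it flat in the grey tray, then hang the wrench by its eye on the peg that the tag has freed, pushed fully home so that it lies on both wooden rails with its jaws pointing straight down the slope. Do not disturb the two other hanging tools or the multimeter.

Things in the scene. Friction and masses are not known exactly. Their poses are not given: they have to be found in the camera images.
- rack_face: Sloping face of a fixed open rack, 30 degrees from level. Origin: foot of the middle peg, 150 mm above the bench. x points up the slope (away from the robot), y left along the rails, z outward square to the face: the direction of all pegs. Its two wooden rails have their top surface at z = 0; aluminium cheeks 20 mm wide lie at y = -165 and +165 mm, their tops 10 mm below z = 0.
- rail_low (a point): Middle of the top surface of the lower wooden rail (axes as rack_face), 100 mm down the slope from the pegs. It is 20 mm wide, 10 mm thick and 350 mm long along y; the upper rail, which carries the pegs, is 26 mm wide (13 mm either side of the pegs) and otherwise alike. Between the rails is open air.
- peg_left (a point): Foot of the left peg (axes as rack_face). Each peg is a steel pin 10 mm in diameter standing 32 mm out along z with a slightly tapered tip; pegs are 100 mm apart. Tag, spanner and scraper hang on the three pegs in any order.
- peg_mid (a point): Foot of the middle peg (axes as rack_face), 10 mm in diameter, 32 mm long.
- peg_right (a point): Foot of the right peg (axes as rack_face), 10 mm in diameter, 32 mm long.
- tag_grip (a point): Centre of the orange loan tag's body, a flat plastic plate 36 mm wide, 10 mm thick, 133 mm long overall (about 60 g); grasp it here across its width. x points along the tag to its eye, z is square to the plate. It starts hanging on one of the pegs, flat on both rails, its eye drawn down the slope against the peg.
- tag_eye (a point): Centre of the tag's eye, half-way through its 10 mm thickness, 58 mm along x from tag_grip: a ring with a 20 mm hole and 36 mm outer diameter. The other end of the tag lies 115 mm from here.
- wrench_grip (a point): Middle of the blue handle of the adjustable wrench, half-way through its 14 mm thickness; it starts lying flat on the bench. Handle 24 mm wide, straight-sided for 35 mm either side of here; steel jaws up to 44 mm wide at the other end, which reaches 99 mm along -x; about 200 g. x points along the wrench to its eye, z is square to its flat side.
- wrench_eye (a point): Centre of the eye at the end of the wrench's handle, half-way through its 14 mm thickness, 75 mm along x from wrench_grip: a ring with a 20 mm hole and 34 mm outer diameter.
- tray: Fixed grey open tray on the bench, 200 mm (x) by 140 mm (y) outside, 30 mm high, walls and floor 5 mm thick. Origin: centre of its underside.
- spanner_mid (a point): Middle of a plain steel spanner, 8 to 10 mm thick, 34 mm wide, hanging by its eye on one of the pegs; 70 mm from its eye. To be left alone.
- scraper_mid (a point): Middle of a scraper with a red handle 24 mm wide and 10 mm thick, hanging by its eye on one of the pegs; 70 mm from its eye. To be left alone.
- multimeter: Yellow multimeter lying on the bench, 150 x 80 mm and 42 mm high with its dial. Origin: centre of its underside. To be left alone.
Not all that is in view belongs to the job. Of the things shaped like the part that bears tag_grip, the orange one is meant.

How it is judged (in metres and radians):
On the way:
1. the loan tag lies flat in the tray, let go (x of tag_grip in the frame of tray between -0.09 and 0.09 m and y of tag_grip in the frame of tray between -0.06 and 0.06 m and z of each of tag_grip, tag_eye in the frame of tray below 0.017 m and x of tag_eye in the frame of tray between -0.095 and 0.095 m and y of tag_eye in the frame of tray between -0.065 and 0.065 m and contact force between tag and the fingers below 0.1 N), for 0.2 s.
At the end, for the whole second after the job is handed in: Wrench eye round the freed peg (centre within 9 mm of its axis), wrench flat on both rails (eye centre under 13 mm, handle centre under 15 mm above them), jaws down the slope within 20 degrees; tag flat inside the tray (under 17 mm above its underside); both released and at rest (((x of wrench_eye in the frame of peg_left between -0.009 and 0.009 m and y of wrench_eye in the frame of peg_left between -0.009 and 0.009 m) or (x of wrench_eye in the frame of peg_mid between -0.009 and 0.009 m and y of wrench_eye in the frame of peg_mid between -0.009 and 0.009 m) or (x of wrench_eye in the frame of peg_right between -0.009 and 0.009 m and y of wrench_eye in the frame of peg_right between -0.009 and 0.009 m)) and z of wrench_eye in the frame of rack_face below 0.013 m and z of wrench_grip in the frame of rack_face below 0.015 m and angle between the x axis of wrench_eye and the x axis of rack_face, either way round below 0.35 rad and x of wrench_grip in the frame of rack_face below -0.05 m and x of tag_grip in the frame of tray between -0.09 and 0.09 m and y of tag_grip in the frame of tray between -0.06 and 0.06 m and z of each of tag_grip, tag_eye in the frame of tray below 0.017 m and x of tag_eye in the frame of tray between -0.095 and 0.095 m and y of tag_eye in the frame of tray between -0.065 and 0.065 m and linear speed of each of wrench, tag below 0.02 m/s and angular speed of wrench below 0.2 rad/s); the robot touches nothing.
It fails at once if a tool hanging next to it is disturbed (moved more than 25 mm) (distance of any of spanner_mid, scraper_mid from where it was at the start of the episode above 0.025 m).
It fails at once if the multimeter is pushed more than 25 mm (distance of multimeter from where it was at the start of the episode above 0.025 m).
It also fails if it takes over 64 s, if anything falls off the work surface, if the arm or the gripper's body presses on something with over 40 N, if the wrist force passes 120 N, or if a joint passes its speed limit or range.

### The arm

A 6-joint arm with a two-finger parallel gripper is mounted at the origin on the work surface. World frame = base frame: x ahead of the robot, y to its left, z up, the work surface at z = 0. Lengths are in mm, angles in degrees, forces in N, time in s.
With the tool pointing down it reaches from about 300 to 850 mm from the base axis. Payload 4.2 kg.
Tool frame: the origin (TCP) lies between the finger pads; the fingertips stand 22 mm ahead of it and the grasp point (between the pads) lies 3 mm ahead of it; z points along the fingers, y is the direction in which the jaws open and shut (so a half turn about z gives the same grasp; the last joint's range is limited). The gripper opens to 91 mm and grips with 3 to 60 N. Pads are 32 mm wide; open, the fingers measure 118 mm over their backs; the gripper's body (76 mm by 178 mm) begins 60 mm behind the grasp point.
Start: joints at [-67.494, 18.312, 89.639, -0, 72.044, -1.146], TCP at [230.681, -526.716, 212.676] pointing down, gripper open.
Joint ranges: [-177.97, 177.97], [-48.28, 115.42], [12.27, 149.76], [-77.06, 257.06], [2.81, 150.46], [-146.56, 146.56]. Speed limits (degrees/s): [147.25, 147.25, 180, 180, 180, 180].

### API

Orientations are given as [roll, pitch, yaw] about the fixed x, y, z axes, in that order (R = Rz(yaw) Ry(pitch) Rx(roll)).
In Python, from workcell import * gives the robot as it stands.
- The arm moves only by the shell command python3 -m jog 'ROWS' [OPENING] [FORCE]. ROWS is text: rows parted by semicolons, each of 6 numbers parted by spaces: the shift along the tool's x, y, z in units of 0.5 m (1.0 is 0.5 m), then the turn, a rotation vector about the tool's x, y, z in units of pi/2 rad (1.0 is pi/2 rad). A call has 1 to 20 rows; each row is the pose to reach, as a shift and turn from the pose measured when the call began, along the tool's axes at that moment; what a row does not reach only later rows make up. A row lasts 1/12 s, in which the tool goes at most 41.7 mm and 7.16 degrees, less where a joint would pass 70% of its speed; a pose out of reach is approached as far as the arm can. A call with a number of a shift or a turn outside -1 to 1 is refused whole. A call with a gripper value outside its range is refused whole. OPENING is the opening, from -1 (shut) to 1 (fully open), set as the call begins (- or left out, the last holds). The fingers move at their own pace and stop on an object; FORCE is the grip in N (left out, the last holds). Time passes only in rows, so rows that repeat a pose let the fingers close. It gives the time, the measured TCP pose, the force and the opening at its end, in the units of the state.
- state(): the state, without advancing time (a new reading comes with each control period).
- grab_frame(name): name is "side" or "top"; returns the picture (400x640x3 uint8, red, green, blue); there is no depth.
- calibration(name): a dict with "mtx" (3x3 intrinsics, pixels), "rvec" (rotation vector, rad) and "tvec" (3), from world to camera coordinates, as OpenCV has them. Camera axes: x right, y down, z forward; pixel columns grow to the right and rows downward; lengths in mm; the calibration is good to about 2 mm. A picture is of the moment at which its call begins. calibration takes no time and is no camera call.
- job_done(): hands the job in, once; it reports no verdict.
Trained networks look in the newest picture that a camera, given by its name, has taken for a name from the list of things; names that differ only in an ending like _2 or _b are one class to them, and where a whole thing is asked for, a point or a joint stands for the part that bears it (a point fixed in the world has none). Each returns a list of dicts, best first, with "confidence" (0 to 1); they miss things now and then, are a little off and sometimes report something else, mostly with a low value. They report only what shows in the picture. A call takes as long as a camera call. They do not tell look-alikes from the thing itself.
- spot_in(query, camera): "rect" ([left, top, right, bottom] in pixels, round what is visible of it).
- tip_of(query, camera): "location" ([column, row] in pixels: a listed point, or the origin of a listed thing).
The state is a dict: "time_s": time; "qpos": joint angles; "qvel": joint speeds; "effort": joint torques, N m; "ee_pos": TCP position; "ee_rot": TCP orientation; "force": force on the tool from outside, world axes, zero at the start; "torque": the same for the moment, N m; "gripper_width": finger opening in mm.
Only numpy, scipy, OpenCV 4.12 (cv2) and the standard library are available. Lean on these libraries where they do the work, as an engineer would, in place of code of your own. Each camera call takes 0.05 s, during which the arm holds its last target. There are 200 camera calls.

## Working session

There is one attempt and no reset: what is moved stays moved. The work goes in short steps, Python scripts to look and compute and a shell command to move; the robot and the scene stay as the last step left them, time stands still between calls to the robot, and variables do not carry over. Pictures are saved under pics/ and viewed, about 8 in all and at most 12, crops included, and the job is handed in when it is done.

```bash
ls; mkdir -p pics; python3 - <<'E'
from workcell import *
import cv2,numpy as np
for c in("side","top"):
    f=grab_frame(c); cv2.imwrite(f"pics/{c}0.png",f[:,:,::-1])
    k=calibration(c); R=cv2.Rodrigues(np.array(k["rvec"],float))[0]; print(c,(-R.T@np.array(k["tvec"]).ravel()).round(),R[2].round(2))
    for q in["rack_face","rail_low","peg_left","peg_mid","peg_right","tag_grip","tag_eye","wrench_grip","wrench_eye","tray","spanner_mid","scraper_mid","multimeter"]:
        print(q,[(np.round(d["location"]).tolist(),round(d["confidence"],2)) for d in tip_of(q,c)][:4])
print(state())
E
```

```text
pics
side [423. 710. 872.] [ 0.17 -0.68 -0.71]
rack_face [([294.0, 176.0], 0.65)]
rail_low []
peg_left [([276.0, 203.0], 0.93)]
peg_mid [([298.0, 174.0], 0.91)]
peg_right [([314.0, 150.0], 0.92)]
tag_grip [([329.0, 166.0], 0.95), ([289.0, 151.0], 0.82), ([389.0, 223.0], 0.64)]
tag_eye [([282.0, 140.0], 0.61), ([372.0, 235.0], 0.59), ([316.0, 149.0], 0.58)]
wrench_grip [([334.0, 373.0], 0.75), ([305.0, 222.0], 0.63)]
wrench_eye [([296.0, 383.0], 0.85)]
tray [([385.0, 164.0], 0.62)]
spanner_mid [([304.0, 222.0], 0.58), ([295.0, 380.0], 0.54)]
scraper_mid [([322.0, 192.0], 0.65), ([330.0, 199.0], 0.54)]
multimeter [([224.0, 290.0], 0.93), ([293.0, 381.0], 0.71), ([312.0, 146.0], 0.52)]
top [5.680e+02 1.000e+00 1.082e+03] [ 0.08 -0.02 -1.  ]
rack_face [([333.0, 185.0], 0.64)]
rail_low [([332.0, 218.0], 0.89)]
peg_left [([296.0, 180.0], 0.98)]
peg_mid [([336.0, 184.0], 0.92)]
peg_right [([377.0, 188.0], 0.63)]
tag_grip [([346.0, 269.0], 0.83), ([366.0, 213.0], 0.79), ([421.0, 152.0], 0.75)]
tag_eye [([326.0, 258.0], 0.81), ([376.0, 192.0], 0.65), ([435.0, 143.0], 0.55)]
wrench_grip [([199
[... 172 characters left out ...]
0], 0.62)]
multimeter [([244.0, 157.0], 0.73)]
{'time_s': 1.4, 'qpos': array([-6.74947845e+01,  1.83128288e+01,  8.96398640e+01, -1.98003441e-03,
        7.20441843e+01, -1.14406506e+00]), 'qvel': array([-0.03276419,  0.05387885, -0.11540921,  0.02865383,  0.0452772 ,
       -0.08078145]), 'effort': array([-5.79069620e-04, -4.12351477e+01, -2.32224727e+01,  7.27506797e-02,
        3.77882528e-02, -1.85684377e-05]), 'ee_pos': array([ 230.6648477 , -526.71545568,  212.66074097]), 'ee_rot': array([1.79996915e+02, 1.94560685e-03, 2.36498908e+01]), 'force': array([-0.66679634,  1.08302156, -0.07843555]), 'torque': array([-0.03460347, -0.01215705,  0.02729905]), 'gripper_width': 90.99205757073138}
```

```bash
python3 - <<'E'
import cv2,numpy as np
t=cv2.imread("pics/top0.png");s=cv2.imread("pics/side0.png")
cv2.imwrite("pics/a.png",cv2.resize(t[110:310,150:500],None,fx=2.28,fy=2.28,interpolation=cv2.INTER_CUBIC))
cv2.imwrite("pics/b.png",cv2.resize(s[110:400,190:490],None,fx=2.06,fy=2.06,interpolation=cv2.INTER_CUBIC))
E
```

```text
(no output)
```

View pics/a.png

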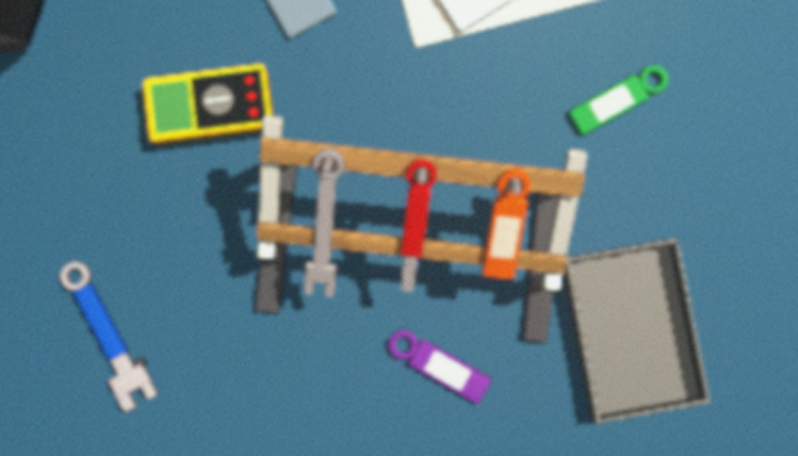

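View pics/b.png

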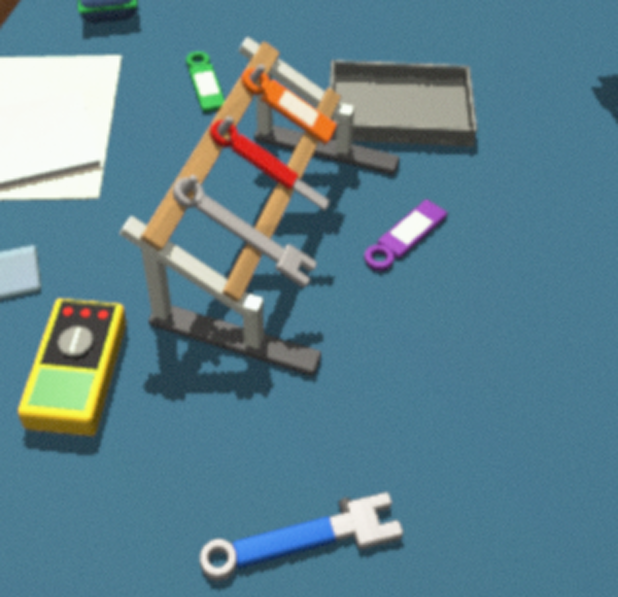

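The views show three tag-shaped things in the top image: orange at (366,213) on the right peg, green at (421,152) and purple at (346,269) on the bench. The orange one is meant, since it is the only one hanging. Spanner is on the left peg, scraper on the middle one. The wrench is at (199,256) and the tray at about (430,253).

```bash
cat > h.py <<'E'
from workcell import *
import cv2,numpy as np
from scipy.optimize import least_squares
from scipy.spatial.transform import Rotation as Ro
CAL={c:calibration(c) for c in("side","top")}
def proj(c,P):
    k=CAL[c]; return cv2.projectPoints(np.array(P,float).reshape(-1,3),np.array(k["rvec"],float),np.array(k["tvec"],float),np.array(k["mtx"],float),None)[0].reshape(-1,2)
def rack(p): # x,y,yaw -> R,t
    return (Ro.from_euler("z",p[2],degrees=True)*Ro.from_euler("y",-30,degrees=True)).as_matrix(),np.array([p[0],p[1],150.])
def rp(p,q):
    R,t=rack(p); return np.array(q,float).reshape(-1,3)@R.T+t
def back(c,uv,z): # pixel -> world on plane z
    k=CAL[c];R=cv2.Rodrigues(np.array(k["rvec"],float))[0];o=-R.T@np.array(k["tvec"],float).ravel()
    d=R.T@np.linalg.solve(np.array(k["mtx"],float),[uv[0],uv[1],1]); return o+d*(z-o[2])/d[2]
E
python3 - <<'E'
from h import *
P={"peg_left":[0,100,0],"peg_mid":[0,0,0],"peg_right":[0,-100,0],"rail_low":[-100,0,0]}
obs=[]
for i in range(2):
  for c in CAL:
    grab_frame(c)
    for q in P:
        d=[x for x in tip_of(q,c) if x["confidence"]>.6]
        if d: obs.append((c,q,np.array(d[0]["location"])))
f=lambda p:np.concatenate([proj(c,rp(p,P[q]))[0]-u for c,q,u in obs])
r=least_squares(f,[600,0,-6],loss="soft_l1"); print(r.x)
for (c,q,u),e in zip(obs,f(r.x).reshape(-1,2)): print(c,q,u.round(1),e.round(1))
for c in CAL:
  for q,z in [("wrench_grip",7),("wrench_eye",7),("tray",0),("multimeter",0),("tag_grip",None),("tag_eye",None)]:
    for d in tip_of(q,c)[:3]:
      if d["confidence"]<.5: continue
      if z is None:
        # intersect ray with rack plane z=5
        R,t=rack(r.x);a=back(c,d["location"],0);b=back(c,d["location"],300)
        A,B=R.T@(a-t),R.T@(b-t);w=A+(B-A)*(5-A[2])/(B[2]-A[2])
      else: w=back(c,d["location"],z)
      print(c,q,np.round(d["location"],1),w.round(1),round(d["confidence"],2))
# overlay
im={c:cv2.imread(f"pics/{c}0.png") for c in CAL}
for c in CAL:
  g=cv2.resize(im[c],None,fx=4,fy=4,interpolation=cv2.INTER_CUBIC)
  for x0,x1 in((-13,13),(-110,-90)):
    q=proj(c,rp(r.x,[[x0,-175,0],[x1,-175,0],[x1,175,0],[x0,175,0]]))*4+1.5
    cv2.polylines(g,[q.round().astype(int)],True,(0,0,0),1)
  for y in(-100,0,100):
    q=proj(c,rp(r.x,[[0,y,0],[0,y,32]]))*4+1.5
    cv2.line(g,*[tuple(map(int,v)) for v in q.round()],(255,0,255),1)
  cv2.imwrite(f"pics/ov_{c}.png",g[600:1150,930:1700] if c=="top" else g[480:1060,1000:1500])
E
```

```text
[669.64054665 -38.84845613  -7.90215652]
side peg_left [277.6 202.2] [0.3 1.2]
side peg_mid [298.  174.5] [-2.   0.4]
side peg_right [312.8 150.9] [-0.9 -1.1]
side rail_low [329.  194.2] [1.1 4.8]
top peg_right [376.  187.9] [-0.9  0.7]
top rail_low [330.4 219. ] [-0.5 -0. ]
side peg_left [276.4 205. ] [ 1.5 -1.6]
side peg_mid [296.4 177.3] [-0.4 -2.4]
side peg_right [311.4 151.5] [ 0.5 -1.7]
top peg_left [294.5 180.3] [-0.2 -1.7]
top peg_mid [334.7 185.2] [ 0.  -1.6]
top rail_low [329.4 215.6] [0.5 3.4]
side wrench_grip [332.3 376.2] [493.9 351.    7. ] 0.98
side wrench_eye [292.1 381.1] [567.  378.1   7. ] 0.82
side tray [384.  163.2] [ 483.  -301.4    0. ] 0.55
side multimeter [225.7 290.2] [771.6 212.2   0. ] 0.73
side multimeter [335.4 373.3] [489.8 341.1   0. ] 0.61
side tag_grip [329.4 163.1] [-54.7 -92.7   5. ] 0.94
side tag_grip [288.4 150.1] [ 47.9 -47.    5. ] 0.62
side tag_grip [385.5 222.4] [-250.9  -38.4    5. ] 0.59
side tag_eye [371.9 233.2] [-228.5   16.6    5. ] 0.77
side tag_eye [315.5 147.6] [  -4.4 -108.7    5. ] 0.68
side tag_eye [285.5 142. ] [ 64.8 -63.5   5. ] 0.56
top wrench_grip [194.7 251.2] [502.3 347.4   7. ] 0.64
top wrench_eye [179.5 228.8] [565.  390.1   7. ] 0.95
top tray [425.7 252.6] [ 486.2 -298.9    0. ] 0.87
top multimeter [246.5 158.4] [762.  205.2   0. ] 0.89
top tag_grip [343.3 267. ] [-239.8  -53.5    5. ] 0.85
top tag_grip [294.3 181.5] [-5.5 98.9  5. ] 0.68
top tag_grip [373.6 209.6] [ -55.4 -105.3    5. ] 0.63
top tag_eye [329.9 260. ] [-222.3  -14.7    5. ] 0.75
top tag_eye [373.9 192.7] [ -9.2 -98.3   5. ] 0.65
top tag_eye [436.1 144.6] [ 130.3 -219.1    5. ] 0.58
```

View pics/ov_top.png

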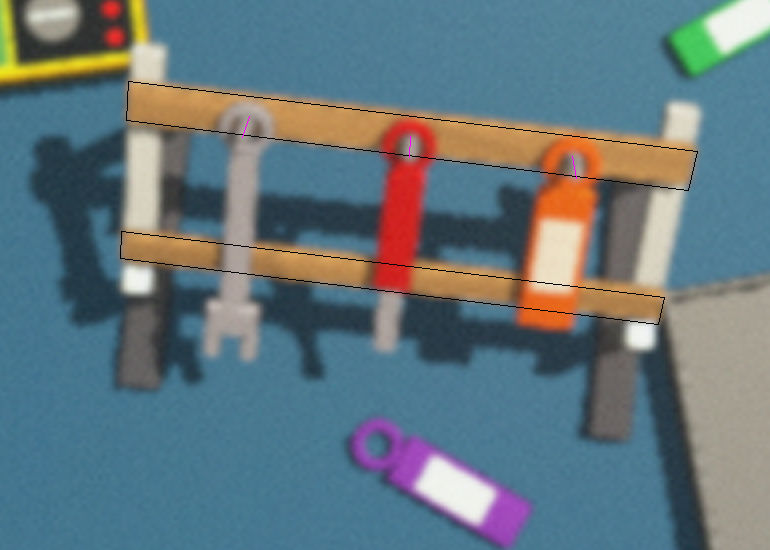

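View pics/ov_side.png

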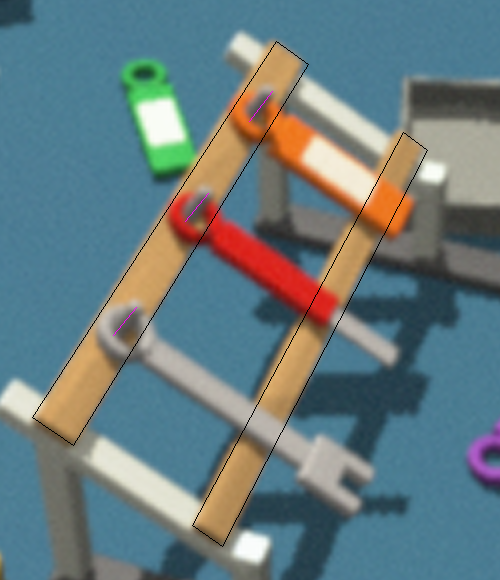

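The overlay fits the rack well, and the enlarged crop confirms the orange tag on the right peg, at crop (560,245). Next I refine with colour masks.

```bash
cat > fit.py <<'E'
from h import *
from scipy.optimize import minimize
S=4
def up(c,n): return cv2.resize(cv2.imread(f"pics/{c}{n}.png"),None,fx=S,fy=S,interpolation=cv2.INTER_CUBIC)
def hsv(g): return [x.astype(int) for x in cv2.split(cv2.cvtColor(g,cv2.COLOR_BGR2HSV))]
def fill(shape,c,polys):
    m=np.zeros(shape[:2],np.uint8)
    for P in polys:
        q=proj(c,P)*S+1.5; cv2.fillConvexPoly(m,cv2.convexHull((q*16).astype(np.float32)).round().astype(np.int32),255,cv2.LINE_AA,4)
    return m/255.
def box(x0,x1,y0,y1,z0,z1): return np.array([[x,y,z] for x in(x0,x1) for y in(y0,y1) for z in(z0,z1)],float)
def disc(cx,cy,r,z0,z1):
    a=np.linspace(0,6.28,40);return np.array([[cx+r*np.cos(t),cy+r*np.sin(t),z] for t in a for z in(z0,z1)])
def fit(cost,x0,st):
    sim=np.array([x0]+[np.array(x0)+np.eye(len(x0))[i]*st[i] for i in range(len(x0))],float)
    return minimize(cost,x0,method="Nelder-Mead",options=dict(initial_simplex=sim,xatol=.05,fatol=.5,maxiter=200))
def flat(p,pts): # pose x,y,yaw on bench
    return pts@Ro.from_euler("z",p[2],degrees=True).as_matrix().T+np.array([p[0],p[1],0])
E
python3 - <<'E'
from fit import *
D={}
for c in CAL:
    g=up(c,0);h,s,v=hsv(g); b=g.astype(int)
    wood=(h>8)&(h<22)&(s>70)&(s<185)&(v>90)
    bg=(h>90)&(h<125)&(s>60)
    orange=((h<12)|(h>174))&(s>200)&(v>150)
    blue=(h>105)&(h<122)&(s>190)&(v>130)
    D[c]=(wood,bg,orange,blue)
def cr(p,cams=CAL):
    e=0
    for c in cams:
        w,bg,_,_=D[c]; m=fill(w.shape,c,[rp(p,box(-13,13,-175,175,-10,0)),rp(p,box(-110,-90,-175,175,-10,0))])
        e+=(m*bg).sum()/16
        near=cv2.dilate((m>0).astype(np.uint8),np.ones((33,33)))>0
        e+=((1-m)*(w&near)).sum()/16
    return e
r0=[669.6,-38.8,-7.9]
for cams in(["side"],["top"],["side","top"]):
    r=fit(lambda p:cr(p,cams),r0,[4,4,1]);print(cams,r.x.round(2),r.fun)
rk=r.x
# wrench blue: PCA on back-projected pixels
for c in CAL:
    ys,xs=np.nonzero(D[c][3]); 
    w=np.array([back(c,((x-1.5)/4,(y-1.5)/4),11) for x,y in zip(xs[::5],ys[::5])])[:,:2]
    k=(abs(w-[498,349])<80).all(1); w=w[k]; m=w.mean(0);u=np.linalg.svd(w-m,full_matrices=False)[2][0];pr=(w-m)@u
    print("blue",c,k.sum(),m.round(1),np.degrees(np.arctan2(u[1],u[0])).round(1),np.percentile(pr,[0.5,99.5]).round(1))
    ys,xs=np.nonzero(D[c][2]); R,t=rack(rk);L=[]
    for x,y in zip(xs[::5],ys[::5]):
        uv=((x-1.5)/4,(y-1.5)/4);A,B=R.T@(back(c,uv,0)-t),R.T@(back(c,uv,300)-t);L.append((A+(B-A)*(10-A[2])/(B[2]-A[2]))[:2])
    L=np.array(L);L=L[(L[:,1]<-70)&(L[:,1]>-140)&(abs(L[:,0]+50)<90)]
    for a in range(-115,25,15):
        q=L[(L[:,0]>a)&(L[:,0]<a+15)]
        if len(q): print(a,np.percentile(q[:,1],[2,98]).round(1),end=" ")
    print(L[:,0].min().round(1),L[:,0].max().round(1))
C=np.array([[568,262],[676,240],[708,402],[597,422]])/2.28+[150,110]
W=np.array([back("top",q,30) for q in C]);print(W.round(),W.mean(0).round(1),np.degrees(np.arctan2(*(W[0]-W[3])[[1,0]])),np.degrees(np.arctan2(*(W[1]-W[2])[[1,0]])))
E
```

```text
['side'] [670.85 -41.    -7.2 ] 63.06397058823529
['top'] [669.32 -38.99  -7.3 ] 49.724754901960786
['side', 'top'] [670.4  -39.49  -7.29] 145.5080882352941
blue side 265 [496.8 352.7] 29.3 [-39.7  49. ]
-115 [-81.7 -80.5] -100 [-81.3 -81.3] -85 [-82.4 -81.6] -70 [-82.  -80.2] -55 [-82.6 -80.3] -40 [-110.3  -81.1] -25 [-113.1  -94.5] -10 [-103.4  -80.7] 5 [-101.2  -87.2] -117.4 9.6
blue top 913 [504.1 350. ] -151.5 [-43.6  43. ]
-115 [-113.  -84.] -100 [-114.6  -82.6] -55 [-84.4 -84.4] -40 [-114.4  -84.1] -25 [-112.2  -86.8] -10 [-114.4  -82.8] 5 [-108.9  -86.7] -117.3 12.3
[[ 566. -220.   30.]
 [ 590. -352.   30.]
 [ 395. -383.   30.]
 [ 375. -248.   30.]] [ 481.4 -300.8   30. ] 8.563536573042063 8.951394703917828
```

```bash
cat > plan.py <<'E'
from h import *
RK=[670.2,-39.4,-7.3]
def cur():
    s=state(); return s,Ro.from_euler("xyz",s["ee_rot"],degrees=True),np.array(s["ee_pos"])
def rackpose(q,yaw=0): # TCP at rack coords q, tool x = rack x turned by yaw
    R,t=rack(RK); return rp(RK,q)[0],Ro.from_matrix(R)*Ro.from_euler("z",yaw,degrees=True)*Ro.from_euler("x",180,degrees=True)
def down(p,yaw): return np.array(p,float),Ro.from_euler("z",yaw,degrees=True)*Ro.from_euler("x",180,degrees=True)
def show(*goals):
    s,R,p=cur(); print("t",round(s["time_s"],2),p.round(1),s["ee_rot"].round(2),"w",round(s["gripper_width"],1),"F",s["force"].round(1))
    for g,G in goals:
        d=R.inv().apply(g-p)/500; r=(R.inv()*G).as_rotvec()/(np.pi/2)
        print(g.round(1),"->",*(d.round(4)),*(r.round(4)),"| mm",np.linalg.norm(g-p).round(),"deg",(np.linalg.norm(r)*90).round(1))
E
python3 -c "
from plan import *
show(rackpose([-63,-98.5,80]),rackpose([-63,-98.5,19]))"
```

```text
t 3.0 [ 230.7 -526.7  212.7] [179.99   0.    23.65] w 91.2 F [ 0.9 -0.1  0.2]
[ 563.9 -125.1  187.8] -> 0.9327 -0.4684 0.0497 -0.09 0.3251 0.336 | mm 522.0 deg 42.8
[ 594.1 -129.   135. ] -> 0.985 -0.4371 0.1554 -0.09 0.3251 0.336 | mm 544.0 deg 42.8
```

```bash
python3 -m jog '0.933 -0.468 0.05 -0.09 0.325 0.336; 0.933 -0.468 0.05 -0.09 0.325 0.336; 0.933 -0.468 0.05 -0.09 0.325 0.336; 0.933 -0.468 0.05 -0.09 0.325 0.336; 0.933 -0.468 0.05 -0.09 0.325 0.336; 0.933 -0.468 0.05 -0.09 0.325 0.336; 0.933 -0.468 0.05 -0.09 0.325 0.336; 0.933 -0.468 0.05 -0.09 0.325 0.336; 0.933 -0.468 0.05 -0.09 0.325 0.336; 0.933 -0.468 0.05 -0.09 0.325 0.336; 0.933 -0.468 0.05 -0.09 0.325 0.336; 0.933 -0.468 0.05 -0.09 0.325 0.336; 0.933 -0.468 0.05 -0.09 0.325 0.336; 0.933 -0.468 0.05 -0.09 0.325 0.336; 0.933 -0.468 0.05 -0.09 0.325 0.336; 0.933 -0.468 0.05 -0.09 0.325 0.336; 0.933 -0.468 0.05 -0.09 0.325 0.336; 0.933 -0.468 0.05 -0.09 0.325 0.336' 0.32 20
python3 - <<'E'
from plan import *
show(rackpose([-63,-98.5,80]),rackpose([-63,-98.5,19]))
g=grab_frame("side")[:,:,::-1]; cv2.imwrite("pics/side1.png",g)
cv2.imwrite("pics/c.png",cv2.resize(g[60:260,230:430],None,fx=3,fy=3,interpolation=cv2.INTER_CUBIC))
E
```

```text
time_s: 4.5
ee_pos: [563.4, -126.4, 187.8]
ee_rot: [180.0, -30.0, -7.4]
force: [0.4, 0.6, -0.5]
gripper_width: 60.2
t 4.5 [ 563.4 -126.4  187.8] [179.99 -29.99  -7.42] w 60.2 F [ 0.4  0.6 -0.5]
[ 563.9 -125.1  187.8] -> 0.0005 -0.0027 0.0003 0.0007 0.0001 -0.0011 | mm 1.0 deg 0.1
[ 594.1 -129.   135. ] -> 0.0006 -0.0029 0.1223 0.0007 0.0001 -0.0011 | mm 61.0 deg 0.1
```

View pics/c.png

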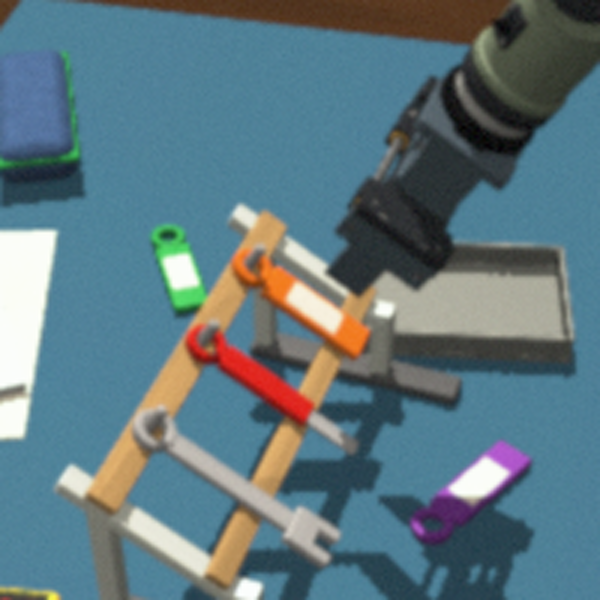

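The gripper stands over the orange tag, jaws across it, at crop (395,260). Descending and closing.

```bash
python3 -m jog '0.001 -0.003 0.04 0 0 0; 0.001 -0.003 0.08 0 0 0; 0.001 -0.003 0.105 0 0 0; 0.001 -0.003 0.122 0 0 0; 0.001 -0.003 0.122 0 0 0; 0.001 -0.003 0.122 0 0 0'
python3 -m jog '0 0 0 0 0 0; 0 0 0 0 0 0; 0 0 0 0 0 0; 0 0 0 0 0 0; 0 0 0 0 0 0; 0 0 0 0 0 0; 0 0 0 0 0 0' -1 20
python3 -c "
from plan import *
show(rackpose([-60,-98.5,19]))"
```

```text
time_s: 5.05
ee_pos: [594.2, -129.4, 135.1]
ee_rot: [-180.0, -30.0, -7.5]
force: [-0.3, 0.4, 0.5]
gripper_width: 60.3
time_s: 5.63
ee_pos: [594.2, -129.4, 135.3]
ee_rot: [180.0, -30.0, -7.5]
force: [0.2, 0.0, 0.8]
gripper_width: 16.4
t 5.63 [ 594.2 -129.4  135.3] [180.   -29.98  -7.47] w 16.4 F [0.2 0.  0.8]
[ 596.7 -129.3  136.5] -> 0.0056 -0.0008 0.0004 0.0009 0.0002 -0.0016 | mm 3.0 deg 0.2
```

```bash
python3 - <<'E'
from plan import *
R,t=rack(RK); s,_,p=cur(); print(s["gripper_width"],R.T@(p-t))
g={c:grab_frame(c)[:,:,::-1].copy() for c in CAL}
for c in g: cv2.imwrite(f"pics/{c}2.png",g[c])
a=cv2.resize(g["side"][90:240,250:400],None,fx=4,fy=4,interpolation=cv2.INTER_CUBIC)
cv2.imwrite("pics/d.png",a)
E
```

```text
16.367641616712966 [-62.79285966 -98.8892401   19.22588615]
```

View pics/d.png

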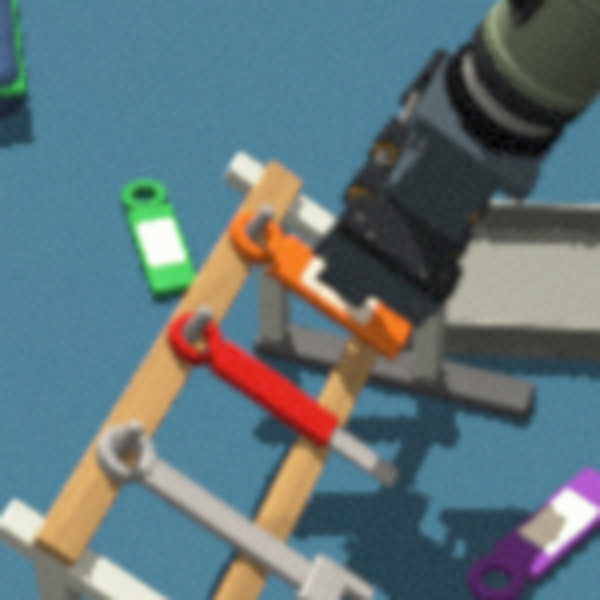

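```bash
python3 - <<'E'
from plan import *
s,Rr,p=cur(); w=s["gripper_width"]
im=cv2.imread("pics/side2.png");S=6
a=cv2.resize(im[120:200,290:400],None,fx=S,fy=S,interpolation=cv2.INTER_CUBIC)
for z,col in((22,(0,0,255)),(10,(0,255,0)),(0,(255,255,255)),(-15,(255,255,0))):
    for sg in(-1,1):
        q=[[x,sg*y,z] for x,y in((-16,w/2),(16,w/2),(16,w/2+13.5),(-16,w/2+13.5))]
        u=(proj("side",Rr.apply(q)+p)-[290,120])*S+S/2-.5
        cv2.polylines(a,[u.round().astype(int)],True,col,1)
cv2.imwrite("pics/e.png",a)
E
```

```text
(no output)
```

View pics/e.png

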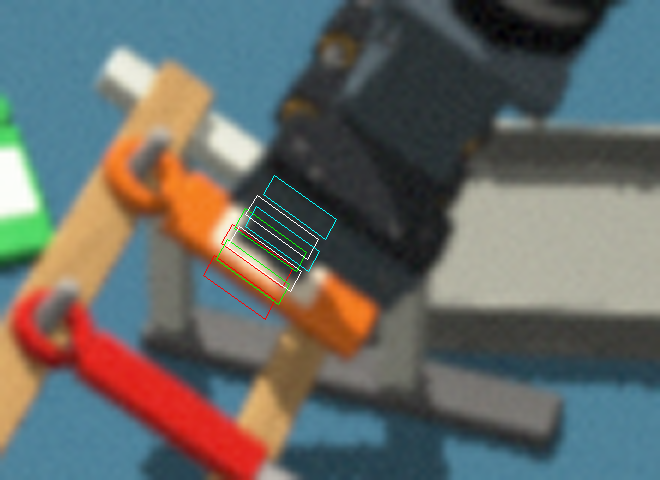

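```bash
python3 - <<'E'
from plan import *
s,Rr,p=cur(); w=s["gripper_width"]
def ov(f,c,p,Rr,w,x0,y0,S,W,H):
    im=cv2.imread(f); a=cv2.resize(im[y0:y0+H,x0:x0+W],None,fx=S,fy=S,interpolation=cv2.INTER_CUBIC)
    for z,col in((22,(0,0,255)),(0,(255,255,255)),(-57,(0,255,0))):
        for sg in(-1,1):
            q=[[x,sg*y,z] for x,y in((-16,w/2),(16,w/2),(16,w/2+13.5),(-16,w/2+13.5))]
            if z==-57:q=[[x,sg*y,z] for x,y in((-38,0),(38,0),(38,89),(-38,89))]
            u=(proj(c,Rr.apply(q)+p)-[x0,y0])*S+S/2-.5
            cv2.polylines(a,[u.round().astype(int)],True,col,1)
    return a
A=ov("pics/top2.png","top",p,Rr,w,320,160,6,65,95)
p1=np.array([563.4,-126.4,187.8]);R1=Ro.from_euler("xyz",[180,-30,-7.42],degrees=True)
B=ov("pics/side1.png","side",p1,R1,60.2,310,80,6,65,95)
cv2.imwrite("pics/f.png",np.hstack([A,B]))
print(w)
E
```

```text
8.193717441714732
```

View pics/f.png

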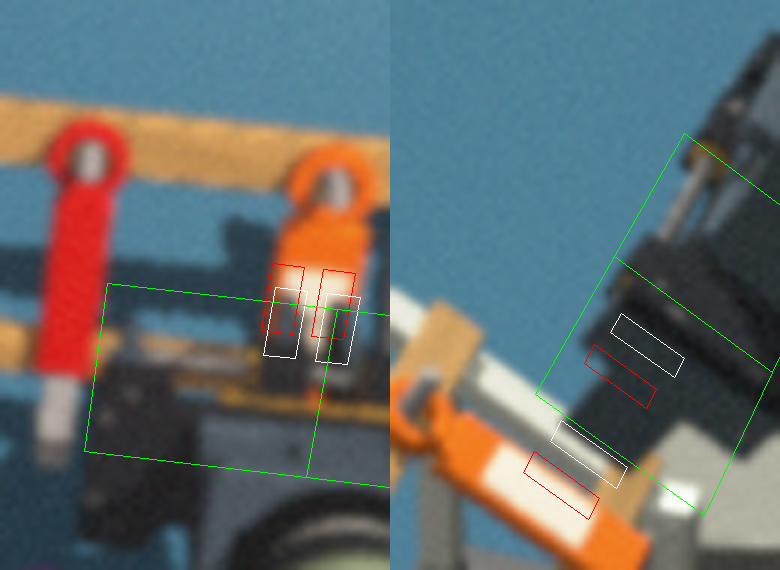

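The picture shows the fingers ending about 20 mm short of where the reported pose puts them: the dark tips stand on the label, not beside the tag. I'll back off, open up and measure the gripper itself in both cameras.

```bash
python3 -m jog '0 0 -0.08 0 0 0; 0 0 -0.16 0 0 0; 0 0 -0.24 0 0 0; 0 0 -0.28 0 0 0; 0 0 -0.28 0 0 0; 0 0 -0.28 0 0 0; 0 0 -0.28 0 0 0; 0 0 -0.28 0 0 0; 0 0 -0.28 0 0 0; 0 0 -0.28 0 0 0' 1
python3 - <<'E'
from fit import *
s=state();p=np.array(s["ee_pos"]);Rr=Ro.from_euler("xyz",s["ee_rot"],degrees=True);w=s["gripper_width"];print(p,s["ee_rot"],w)
D={}
for c in CAL:
    cv2.imwrite(f"pics/{c}3.png",grab_frame(c)[:,:,::-1])
    g=up(c,3).astype(int);g0=up(c,0).astype(int);h,sa,v=hsv(g.astype(np.uint8))
    D[c]=(abs(g-g0).max(2)>25)&((sa<110)|(v<45))
def polys(d,L=22):
    T=lambda b:Rr.apply(b)+p+np.array(d)
    return [T(box(-16,16,w/2,w/2+13.5,-57,L)),T(box(-16,16,-w/2-13.5,-w/2,-57,L))],[T(box(-38,38,-89,89,-120,-57))]
def cost(d,cams=CAL,L=22):
    e=0
    for c in cams:
        M=D[c];F,B=polys(d,L);m=np.maximum(fill(M.shape,c,F),fill(M.shape,c,B))
        # consider region ahead of the body only
        q=proj(c,Rr.apply([[0,0,-80],[0,0,22]])+p);u=(q[1]-q[0])/np.linalg.norm(q[1]-q[0])
        yy,xx=np.mgrid[:M.shape[0],:M.shape[1]];k=((xx-1.5)/4-q[0,0])*u[0]+((yy-1.5)/4-q[0,1])*u[1]>0
        e+=(abs(m-M)*k)[:, :].sum()/16
    return e
for cams in(["side"],["top"],["side","top"]):
    for x0 in([0,0,0],[-10,0,20]):
        r=fit(lambda d:cost(d,cams),x0,[8,8,8]);print(cams,r.x.round(1),r.fun.round(1),"tool:",Rr.inv().apply(r.x).round(1))
d=r.x;print("zero cost",cost([0,0,0]))
o=[]
for c,(x0,y0) in(("top",(310,190)),("side",(310,40))):
    g=up(c,3)
    g[D[c]]=(g[D[c]]*.7+np.array([0,90,0])*.3).astype(np.uint8)
    for dd,col in((np.zeros(3),(0,0,255)),(d,(255,255,255))):
        F,B=polys(dd)
        for P in F+B: cv2.polylines(g,[cv2.convexHull((proj(c,P)*4+1.5).astype(np.float32)).astype(int)],True,col,1)
    o.append(g[y0*4:y0*4+500,x0*4:x0*4+400])
cv2.imwrite("pics/g.png",np.hstack(o))
E
```

```text
time_s: 6.57
ee_pos: [524.7, -120.2, 254.8]
ee_rot: [-180.0, -29.8, -7.5]
force: [-0.6, -0.5, 0.7]
gripper_width: 71.9
[ 524.73238076 -120.16348761  254.82366368] [-179.9679827   -29.81766893   -7.48104883] 71.91344952828007
['side'] [-13.5  -6.8  19.9] 2607.3 tool: [ -0.9   8.5 -23.4]
['side'] [-14.3   0.   24.9] 2611.8 tool: [  0.1   1.8 -28.7]
['top'] [-23.5   2.2  17. ] 374.4 tool: [-12.    0.8 -26.5]
['top'] [-23.7   1.9  14.4] 373.9 tool: [-13.5   1.2 -24.3]
['side', 'top'] [-15.7   3.   27.3] 3073.9 tool: [ -0.3  -0.9 -31.7]
['side', 'top'] [-15.6   2.9  27.4] 3073.6 tool: [ -0.2  -0.8 -31.6]
zero cost 4266.087009803921
```

View pics/g.png

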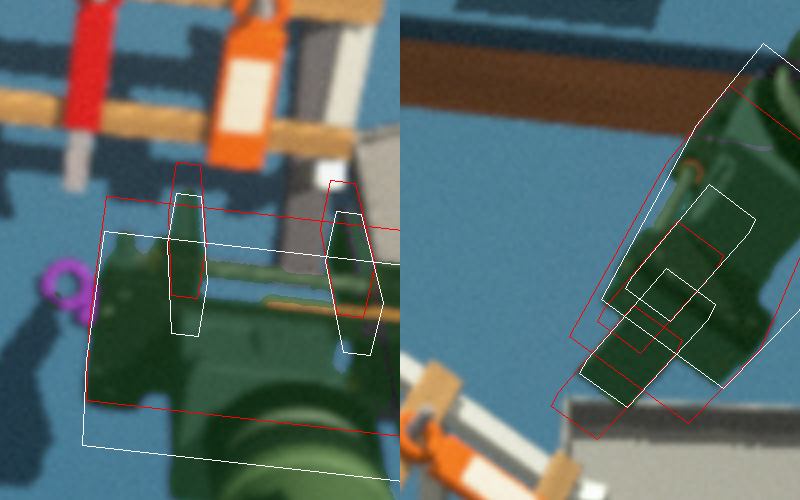

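The red (reported) outline misses and the white one fits: the whole gripper sits about 30 mm behind the reported TCP along tool z, with almost no sideways offset. I'll correct for that, going down until the tips are beside the tag.

```bash
python3 -c "
from plan import *
show(rackpose([-63,-98.5,35]),rackpose([-63,-98.5,-12]))"
```

```text
t 6.67 [ 524.8 -120.2  255.4] [-179.98  -29.87   -7.48] w 80.2 F [-0.1 -0.6 -0.2]
[ 586.2 -127.9  148.8] -> 0.0011 -0.0006 0.2465 0.0008 0.0014 -0.0017 | mm 123.0 deg 0.2
[ 609.5 -130.9  108.1] -> 0.0013 -0.0007 0.3405 0.0008 0.0014 -0.0017 | mm 170.0 deg 0.2
```

```bash
python3 -m jog '0.001 -0.001 0.08 0.001 0.001 -0.002; 0.001 -0.001 0.16 0.001 0.001 -0.002; 0.001 -0.001 0.21 0.001 0.001 -0.002; 0.001 -0.001 0.246 0.001 0.001 -0.002; 0.001 -0.001 0.27 0.001 0.001 -0.002; 0.001 -0.001 0.29 0.001 0.001 -0.002; 0.001 -0.001 0.31 0.001 0.001 -0.002; 0.001 -0.001 0.325 0.001 0.001 -0.002; 0.001 -0.001 0.34 0.001 0.001 -0.002; 0.001 -0.001 0.34 0.001 0.001 -0.002; 0.001 -0.001 0.34 0.001 0.001 -0.002' 0.32
python3 -m jog '0 0 0 0 0 0; 0 0 0 0 0 0; 0 0 0 0 0 0; 0 0 0 0 0 0; 0 0 0 0 0 0; 0 0 0 0 0 0; 0 0 0 0 0 0' -1 20
```

```text
time_s: 7.58
ee_pos: [609.4, -130.8, 108.4]
ee_rot: [-180.0, -30.0, -7.3]
force: [0.7, 0.2, -0.6]
gripper_width: 60.2
time_s: 8.17
ee_pos: [609.4, -130.8, 108.9]
ee_rot: [-180.0, -30.0, -7.3]
force: [-3.3, -0.0, 4.1]
gripper_width: 35.4
```

```bash
python3 -m jog '0.004 0 0 0 0 0; 0.006 0 -0.02 0 0 0; 0.006 0 -0.06 0 0 0; 0.006 0 -0.12 0 0 0; 0.006 0 -0.18 0 0 0; 0.006 0 -0.22 0 0 0; 0.006 0 -0.22 0 0 0; 0.006 0 -0.22 0 0 0'
python3 -c "
from plan import *
T=np.array([483,-300.5,0]);g=T+Ro.from_euler('z',8.7,degrees=True).apply([-10,0,0])
print(g);show(down(g+[0,0,190],-7.3),down(g+[0,0,110],8.7))"
```

```text
time_s: 8.83
ee_pos: [557.5, -124.3, 206.9]
ee_rot: [180.0, -30.2, -7.3]
force: [0.2, -0.2, -0.5]
gripper_width: 35.8
[ 473.11506113 -302.0126082     0.        ]
t 8.83 [ 557.5 -124.3  206.9] [179.97 -30.16  -7.26] w 35.8 F [ 0.2 -0.2 -0.5]
[ 473.1 -302.   190. ] -> -0.1229 0.3739 -0.032 0.0002 -0.3351 0.0003 | mm 197.0 deg 30.2
[ 473.1 -302.   110. ] -> -0.2033 0.3738 0.1063 0.047 -0.3329 -0.1734 | mm 219.0 deg 34.0
```

```bash
python3 -m jog '-0.123 0.374 -0.032 0 0 0; -0.123 0.374 -0.032 0 -0.08 0; -0.123 0.374 -0.032 0 -0.16 0; -0.123 0.374 -0.032 0 -0.24 0; -0.123 0.374 -0.032 0 -0.335 0; -0.203 0.374 0.106 0.047 -0.333 -0.173; -0.203 0.374 0.106 0.047 -0.333 -0.173; -0.203 0.374 0.106 0.047 -0.333 -0.173; -0.203 0.374 0.106 0.047 -0.333 -0.173; -0.203 0.374 0.106 0.047 -0.333 -0.173; -0.203 0.374 0.106 0.047 -0.333 -0.173; -0.203 0.374 0.106 0.047 -0.333 -0.173'
cat > meas.py <<'E'
from fit import *
import sys
n=sys.argv[1]
s=state();p=np.array(s["ee_pos"]);Rr=Ro.from_euler("xyz",s["ee_rot"],degrees=True);w=s["gripper_width"];print(s["time_s"],p,s["ee_rot"],w)
D={}
for c in CAL:
    cv2.imwrite(f"pics/{c}{n}.png",grab_frame(c)[:,:,::-1])
    g=up(c,n).astype(int);g0=up(c,0).astype(int);h,sa,v=hsv(g.astype(np.uint8))
    D[c]=(abs(g-g0).max(2)>25)&((sa<110)|(v<45))&~((v>150))
def polys(d,L=22):
    T=lambda b:Rr.apply(b)+p+np.array(d)
    return [T(box(-16,16,w/2,w/2+13.5,-57,L)),T(box(-16,16,-w/2-13.5,-w/2,-57,L)),T(box(-38,38,-89,89,-120,-57))]
def cost(d,cams=CAL):
    e=0
    for c in cams:
        M=D[c];m=np.max([fill(M.shape,c,[P]) for P in polys(d)],0)
        q=proj(c,Rr.apply([[0,0,-80],[0,0,22]])+p);u=(q[1]-q[0])/np.linalg.norm(q[1]-q[0])
        yy,xx=np.mgrid[:M.shape[0],:M.shape[1]];k=((xx-1.5)/4-q[0,0])*u[0]+((yy-1.5)/4-q[0,1])*u[1]>0
        near=cv2.dilate((m>0).astype(np.uint8),np.ones((121,121)))>0
        e+=(abs(m-M)*k*near).sum()/16
    return e
for cams in(["side"],["side","top"]):
    r=fit(lambda d:cost(d,cams),[0,0,20],[8,8,8]);print(cams,r.x.round(1),r.fun.round(1),"tool:",Rr.inv().apply(r.x).round(1))
d=r.x;o=[]
for c in("top","side"):
    g=up(c,n);x0,y0=(proj(c,p)[0]*4-[200,250]).clip(0).astype(int)
    for dd,col in((np.zeros(3),(0,0,255)),(d,(255,255,255))):
        for P in polys(dd): cv2.polylines(g,[cv2.convexHull((proj(c,P)*4+1.5).astype(np.float32)).astype(int)],True,col,1)
    o.append(g[y0:y0+500,x0:x0+400])
cv2.imwrite(f"pics/meas{n}.png",np.hstack(o))
E
python3 meas.py 4
```

```text
time_s: 9.83
ee_pos: [474.0, -302.4, 111.1]
ee_rot: [179.9, -0.1, 8.7]
force: [0.2, -0.9, -0.5]
gripper_width: 35.9
9.8333 [ 473.95254814 -302.38225236  111.12792273] [ 1.79920522e+02 -9.52941257e-02  8.65010396e+00] 35.868941628839835
['side'] [  1.9 -34.5   5.4] 97.5 tool: [-3.3 34.4 -5.4]
['side', 'top'] [-1.9 19.5 45.9] 449.7 tool: [  1.1 -19.5 -45.9]
```

View pics/meas4.png

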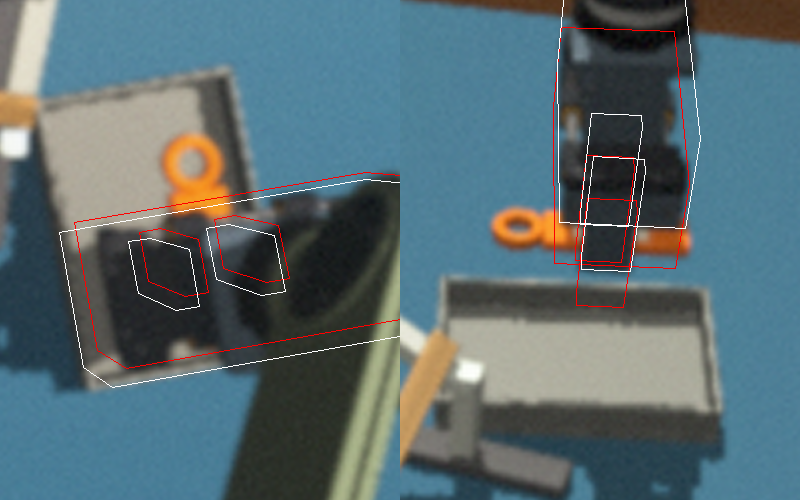

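The tag is held level over the tray, with the eye at crop (190,160) in the top view and (520,226) in the side view. Triangulating the eye gives the true height.

```bash
python3 - <<'E'
from fit import *
p=np.array([473.95,-302.38,111.13])
def tri(a,b):
    f=lambda X:np.concatenate([proj("top",X)[0]-a,proj("side",X)[0]-b])
    r=least_squares(f,[500,-300,100.]);return r.x,f(r.x)
def ring(c):
    # fit the ring/tag silhouette by orange mask: hole-filled circle from the eye end
    g=up(c,4);h,s,v=hsv(g);m=(((h<14)|(h>174))&(s>180)&(v>130))
    x0,y0=(proj(c,p)[0]*4-[200,250]).clip(0).astype(int)
    m[:y0]=0;m[y0+500:]=0;m[:,:x0]=0;m[:,x0+400:]=0
    ys,xs=np.nonzero(m)
    k=(ys<y0+195) if c=="top" else (xs<x0+548)
    return np.array([(xs[k].min()+xs[k].max())/2,(ys[k].min()+ys[k].max())/2]) , (x0,y0),(xs[k].min(),xs[k].max(),ys[k].min(),ys[k].max())
x,y=(proj("top",p)[0]*4-[200,250]).clip(0).astype(int);a=(np.array([x+191,y+162])-1.5)/4
x,y=(proj("side",p)[0]*4-[200,250]).clip(0).astype(int);b=(np.array([x+120,y+226])-1.5)/4
print(tri(a,b))
print([ (d["location"],d["confidence"]) for d in tip_of("tag_eye","top")],[ (d["location"],d["confidence"]) for d in tip_of("tag_eye","side")],a,b)
E
```

```text
(array([ 531.14688138, -290.75494034,  132.45354427]), array([ 0.02050918,  0.10357268, -0.1163423 ,  0.00323691]))
[([324.8, 257.9], 0.74), ([434.7, 236.6], 0.61)] [([376.5, 233.8], 0.96), ([370.5, 124.1], 0.84), ([285.0, 137.2], 0.53)] [436.625 238.125] [370.375 126.375]
```

```bash
python3 -m jog '0 0 0.05 0.001 0.001 0; 0 0 0.1 0.001 0.001 0; 0 0 0.15 0.001 0.001 0; 0 0 0.18 0.001 0.001 0; 0 0 0.2 0.001 0.001 0; 0 0 0.21 0.001 0.001 0; 0 0 0.21 0.001 0.001 0; 0 0 0.21 0.001 0.001 0'
python3 -m jog '0 0 0.004 0 0 0; 0 0 0.006 0 0 0; 0 0 0.006 0 0 0'
```

```text
time_s: 10.7
ee_pos: [474.2, -302.7, 6.8]
ee_rot: [180.0, -0.2, 8.7]
force: [-0.3, -0.4, -0.6]
gripper_width: 36.0
time_s: 10.95
ee_pos: [474.6, -302.9, 4.4]
ee_rot: [179.9, -0.3, 8.7]
force: [0.2, 0.9, -0.9]
gripper_width: 36.1
```

```bash
python3 -m jog '0 0 0.004 0 0 0; 0 0 0.008 0 0 0; 0 0 0.008 0 0 0'
python3 -m jog '0 0 0.003 0 0 0; 0 0 0.006 0 0 0; 0 0 0.006 0 0 0'
```

```text
time_s: 11.2
ee_pos: [474.8, -303.0, 4.0]
ee_rot: [179.9, -0.3, 8.7]
force: [-5.7, 3.2, 22.8]
gripper_width: 35.8
time_s: 11.45
ee_pos: [475.5, -303.5, 3.9]
ee_rot: [179.8, -0.4, 8.7]
force: [-3.1, 2.6, 20.3]
gripper_width: 36.0
```

```bash
python3 -m jog '0 0 -0.002 0 0 0; 0 0 -0.004 0 0 0; 0 0 -0.004 0 0 0'
python3 -m jog '0 0 0 0 0 0; 0 0 0 0 0 0; 0 0 0 0 0 0; 0 0 0 0 0 0; 0 0 -0.04 0 0 0; 0 0 -0.1 0 0 0; 0 0 -0.18 0 0 0; 0 0 -0.26 0 0 0; 0 0 -0.34 0 0 0; 0 0 -0.4 0 0 0; 0 0 -0.4 0 0 0; 0 0 -0.4 0 0 0' 0.32
python3 -c "
from plan import *
W=np.array([503.5,350.5,0]);g=W+Ro.from_euler('z',28.6,degrees=True).apply([17,0,0])
show(down(g+[0,0,200],28.6),down(g+[0,0,70],28.6))"
```

```text
time_s: 11.7
ee_pos: [475.6, -303.6, 6.1]
ee_rot: [179.8, -0.5, 8.7]
force: [0.4, 0.9, -2.2]
gripper_width: 35.9
time_s: 12.7
ee_pos: [474.8, -303.6, 208.0]
ee_rot: [179.6, -0.6, 8.7]
force: [0.4, 0.9, -1.0]
gripper_width: 60.6
t 12.7 [ 474.8 -303.6  208. ] [179.59  -0.64   8.67] w 60.6 F [ 0.4  0.9 -1. ]
[518.4 358.6 200. ] -> 0.2859 -1.2962 0.01 0.0057 -0.0063 -0.2214 | mm 664.0 deg 19.9
[518.4 358.6  70. ] -> 0.283 -1.298 0.2699 0.0057 -0.0063 -0.2214 | mm 678.0 deg 19.9
```

```bash
python3 - <<'E'
from fit import *
g=grab_frame("top")[:,:,::-1];cv2.imwrite("pics/top5.png",g);g2=grab_frame("side")[:,:,::-1];cv2.imwrite("pics/side5.png",g2)
for c in CAL:
    h,s,v=hsv(up(c,5));m=((h<14)|(h>174))&(s>180)&(v>130)
    ys,xs=np.nonzero(m);w=np.array([back(c,((x-1.5)/4,(y-1.5)/4),14) for x,y in zip(xs[::3],ys[::3])])
    k=(abs(w[:,0]-483)<120)&(abs(w[:,1]+300)<100);w=w[k]
    t=Ro.from_euler("z",-8.7,degrees=True).apply(w-[483,-300.5,0]);print(c,len(t),t.min(0).round(),t.max(0).round())
E
python3 -m jog '0.14 -0.65 0 0.006 -0.006 -0.11; 0.14 -0.65 0 0.006 -0.006 -0.11; 0.14 -0.65 0 0.006 -0.006 -0.11; 0.14 -0.65 0 0.006 -0.006 -0.11; 0.14 -0.65 0 0.006 -0.006 -0.11; 0.14 -0.65 0 0.006 -0.006 -0.11; 0.14 -0.65 0 0.006 -0.006 -0.11; 0.14 -0.65 0 0.006 -0.006 -0.11; 0.14 -0.65 0 0.006 -0.006 -0.11'
python3 -c "
from plan import *
W=np.array([503.5,350.5,0]);g=W+Ro.from_euler('z',28.6,degrees=True).apply([17,0,0])
show(down(g+[0,0,150],28.6),down(g+[0,0,60],28.6))"
```

```text
side 341 [-61. -14.  14.] [64. 21. 14.]
top 276 [-63. -11.  14.] [63. 19. 14.]
time_s: 13.55
ee_pos: [492.3, 35.6, 202.4]
ee_rot: [-179.4, 0.3, 19.0]
force: [0.2, -0.5, 0.6]
gripper_width: 60.1
t 13.55 [492.3  35.6 202.4] [-179.36    0.33   18.96] w 60.1 F [ 0.2 -0.5  0.6]
[518.4 358.6 150. ] -> 0.26 -0.5927 0.1099 -0.0074 0.003 -0.1071 | mm 328.0 deg 9.7
[518.4 358.6  60. ] -> 0.261 -0.5907 0.2899 -0.0074 0.003 -0.1071 | mm 354.0 deg 9.7
```

The tag lies flat in the tray: both views agree on x −62…63, y −12…20. Going to the wrench and refining its pose from the clear pictures.

```bash
python3 -m jog '0.26 -0.592 0.11 -0.007 0.003 -0.107; 0.26 -0.592 0.11 -0.007 0.003 -0.107; 0.26 -0.592 0.11 -0.007 0.003 -0.107; 0.26 -0.592 0.11 -0.007 0.003 -0.107; 0.26 -0.592 0.11 -0.007 0.003 -0.107; 0.26 -0.592 0.11 -0.007 0.003 -0.107; 0.26 -0.592 0.11 -0.007 0.003 -0.107; 0.26 -0.592 0.11 -0.007 0.003 -0.107; 0.26 -0.592 0.11 -0.007 0.003 -0.107; 0.26 -0.592 0.11 -0.007 0.003 -0.107; 0.26 -0.592 0.11 -0.007 0.003 -0.107'
python3 - <<'E'
from fit import *
import plan
# wrench = not background within region; model: eye ring + handle
D={}
for c in CAL:
    g=up(c,5);h,s,v=hsv(g);blue=(h>106)&(h<122)&(s>175)&(v>120);white=(s<70)&(v>130)
    D[c]=blue|white
    D[c]=D[c]
def cost(p,cams):
    e=0
    for c in cams:
        M=D[c];P=[flat(p,box(-43,60,-12,12,0,14)),flat(p,disc(75,0,17,0,14))];m=np.maximum(fill(M.shape,c,P[:1]),fill(M.shape,c,P[1:]))
        hole=fill(M.shape,c,[flat(p,disc(75,0,11,7,7))])
        reg=fill(M.shape,c,[flat(p,box(-40,115,-40,40,0,14))])>0
        e+=(abs(m-M)*(hole<.01)*reg).sum()/16
    return e
for cams in(["side"],["top"],["side","top"]):
    r=fit(lambda p:cost(p,cams),[503.5,350.5,28.6],[4,4,2]);print(cams,r.x.round(2),r.fun.round(1))
p=r.x;g=np.array([p[0],p[1],0])+Ro.from_euler('z',p[2],degrees=True).apply([17,0,0])
plan.show(plan.down(g+[0,0,40],p[2]),plan.down(g+[0,0,2],p[2]))
E
```

```text
time_s: 14.47
ee_pos: [517.8, 357.1, 148.1]
ee_rot: [180.0, 0.2, 28.6]
force: [1.2, -0.3, -1.0]
gripper_width: 60.0
['side'] [506.85 343.23  30.59] 548.4
['top'] [494.31 345.22  28.75] 68.2
['side', 'top'] [493.73 343.99  26.59] 605.9
t 14.47 [517.8 357.1 148.1] [179.98   0.23  28.61] w 60.0 F [ 1.2 -0.3 -1. ]
[508.9 351.6  40. ] -> -0.02 0.001 0.2163 0.0003 0.0026 0.0224 | mm 109.0 deg 2.0
[508.9 351.6   2. ] -> -0.0197 0.001 0.2923 0.0003 0.0026 0.0224 | mm 146.0 deg 2.0
```

```bash
python3 - <<'E'
from fit import *
for n in(0,5):
  for c,(e,) in (("top",((181,230),)),("side",((295,381),))):
    g=up(c,n);h,s,v=hsv(g)
    M=((s<90)&(v>110)).astype(np.uint8)
    k,lab,st,ce=cv2.connectedComponentsWithStats(M)
    yy,xx=np.array(e[::-1])*4
    for i in range(1,k):
        if st[i,4]>150 and np.hypot(ce[i][0]-xx,ce[i][1]-yy)<250:
            cnt=max(cv2.findContours((lab==i).astype(np.uint8),cv2.RETR_EXTERNAL,cv2.CHAIN_APPROX_NONE)[0],key=len)
            el=cv2.fitEllipse(cnt); 
            print(n,c,st[i],"ell px",(np.array(el[0])-1.5)/4,np.array(el[1])/4,"world",back(c,(np.array(el[0])-1.5)/4,7).round(1), back(c,(ce[i]-1.5)/4,7).round(1))
    B=((h>106)&(h<122)&(s>175)&(v>120)).astype(np.uint8)
    k,lab,st,ce=cv2.connectedComponentsWithStats(B)
    for i in range(1,k):
        if st[i,4]>1000: print("  blue",st[i],back(c,(ce[i]-1.5)/4,10).round(1))
g=up("top",5)
u=(proj("top",[530,365,7])[0]*4).astype(int)
o=[g[u[1]-250:u[1]+250,max(u[0]-200,0):max(u[0]-200,0)+400]]
g=up("side",5);u=(proj("side",[530,365,7])[0]*4).astype(int);y=min(u[1]-250,1100);o.append(g[y:y+500,u[0]-200:u[0]+200]);cv2.imwrite("pics/w.png",np.hstack(o))
E
```

```text
0 top [ 702  896   60   56 2304] ell px [182.36553955 230.40939331] [12.96556568 15.08036518] world [560.4 382.1   7. ] [560.5 382.1   7. ]
0 top [ 788 1059   90  107 5720] ell px [206.68818665 277.41500854] [20.03163528 24.39540863] world [429.9 313.8   7. ] [430.2 314.    7. ]
  blue [ 729  939   94  130 5014] [504.  350.2  10. ]
0 side [1145 1483   74   77 3511] ell px [295.13973999 379.9781189 ] [18.10331917 19.10882759] world [561.9 374.7   7. ] [562.  374.8   7. ]
  blue [ 1285     0   234    91 16903] [  774.4 -1310.4    10. ]
  blue [1222 1445  187   92 5783] [500.8 348.3  10. ]
5 top [ 702  896   60   56 2322] ell px [182.37963867 230.41459656] [13.00625038 15.15717983] world [560.4 382.    7. ] [560.5 382.1   7. ]
5 top [ 788 1059   90  106 5817] ell px [206.77877808 277.28222656] [20.13473129 24.50678635] world [430.2 313.6   7. ] [430.4 313.8   7. ]
  blue [ 729  940   94  129 4980] [503.9 350.1  10. ]
5 side [1145 1483   74   77 3555] ell px [295.12731934 380.01428223] [18.1583271  19.18061447] world [561.9 374.8   7. ] [562.  374.8   7. ]
  blue [ 1286     0   233    91 16969] [  774.3 -1310.1    10. ]
  blue [1222 1445  187   92 5543] [500.9 349.   10. ]
```

View pics/w.png

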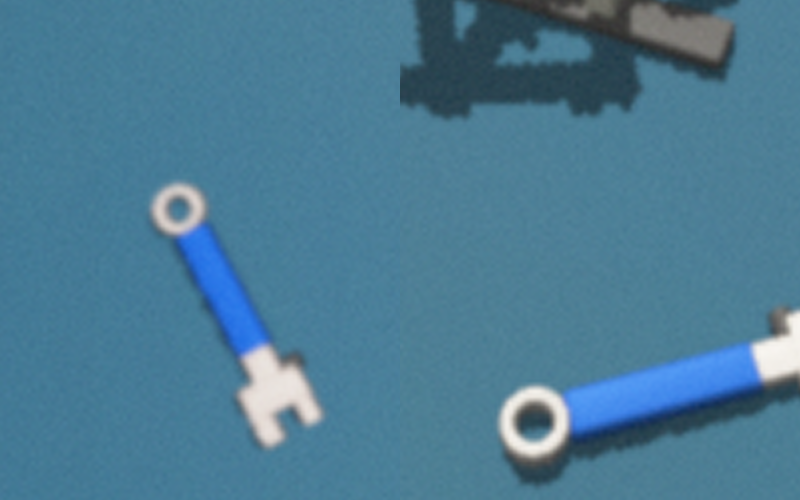

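The ring centre and blue handle agree on a grasp 58 mm from the eye, at about (509.8, 351.4) with yaw 28.4°.

```bash
python3 -c "
from plan import *
show(down([509.8,351.4,30],28.4),down([509.8,351.4,1.5],28.4))"
```

```text
t 14.47 [517.8 357.1 148.1] [179.98   0.23  28.61] w 60.0 F [ 1.2 -0.3 -1. ]
[509.8 351.4  30. ] -> -0.0186 0.0022 0.2363 0.0002 0.0026 0.0024 | mm 119.0 deg 0.3
[509.8 351.4   1.5] -> -0.0184 0.0022 0.2933 0.0002 0.0026 0.0024 | mm 147.0 deg 0.3
```

```bash
python3 -m jog '-0.018 0.002 0.07 0 0.003 0.002; -0.018 0.002 0.14 0 0.003 0.002; -0.018 0.002 0.2 0 0.003 0.002; -0.018 0.002 0.24 0 0.003 0.002; -0.018 0.002 0.265 0 0.003 0.002; -0.018 0.002 0.28 0 0.003 0.002; -0.018 0.002 0.288 0 0.003 0.002; -0.018 0.002 0.288 0 0.003 0.002; -0.018 0.002 0.288 0 0.003 0.002'
python3 -c "
from plan import *
show(down([509.8,351.4,1.5],28.4))"
```

```text
time_s: 15.22
ee_pos: [510.6, 351.3, 5.0]
ee_rot: [180.0, -0.1, 28.4]
force: [-0.8, 0.4, -0.1]
gripper_width: 60.3
t 15.22 [510.6 351.3   5. ] [ 1.7998e+02 -1.2000e-01  2.8390e+01] w 60.3 F [-0.8  0.4 -0.1]
[509.8 351.4   1.5] -> -0.0014 -0.001 0.0071 0.0002 -0.0013 -0.0002 | mm 4.0 deg 0.1
```

```bash
python3 -m jog '-0.001 -0.001 0.006 0 -0.001 0; -0.001 -0.001 0.008 0 -0.001 0; -0.001 -0.001 0.008 0 -0.001 0'
python3 -m jog '0 0 0 0 0 0; 0 0 0 0 0 0; 0 0 0 0 0 0; 0 0 0 0 0 0; 0 0 0 0 0 0; 0 0 0 0 0 0; 0 0 0 0 0 0; 0 0 0 0 0 0; 0 0 0 0 0 0' -1 55
```

```text
time_s: 15.47
ee_pos: [510.1, 351.6, 1.5]
ee_rot: [180.0, -0.1, 28.4]
force: [0.7, 0.3, 0.4]
gripper_width: 60.1
time_s: 16.22
ee_pos: [510.2, 351.5, 1.5]
ee_rot: [180.0, -0.1, 28.4]
force: [0.3, -0.8, -0.9]
gripper_width: 23.4
```

```bash
python3 -m jog '0 0 -0.03 0 0 0; 0 0 -0.1 0 0 0; 0 0 -0.18 0 0 0; 0 0 -0.26 0 0 0; 0 0 -0.34 0 0 0; 0 0 -0.42 0 0 0; 0 0 -0.5 0 0 0; 0 0 -0.5 0 0 0; 0 0 -0.5 0 0 0'
python3 -c "
from plan import *
show(rackpose([-58,-100,150]),rackpose([-58,-100,80]))"
```

```text
time_s: 16.97
ee_pos: [510.6, 352.1, 254.0]
ee_rot: [-180.0, -0.4, 28.4]
force: [-1.9, -0.2, -3.1]
gripper_width: 23.7
t 16.97 [510.6 352.1 254. ] [-179.98   -0.39   28.39] w 23.7 F [-1.9 -0.2 -3.1]
[ 533.3 -122.7  250.9] -> -0.4117 0.8568 0.0032 -0.1052 0.3183 0.3868 | mm 475.0 deg 46.1
[ 568.  -127.1  190.3] -> -0.3556 0.8977 0.1248 -0.1052 0.3183 0.3868 | mm 487.0 deg 46.1
```

```bash
python3 -m jog '-0.033 0.066 0 0 0 0.02; -0.1 0.2 0 -0.02 0.06 0.08; -0.17 0.33 0 -0.04 0.12 0.14; -0.24 0.46 0 -0.06 0.18 0.22; -0.3 0.59 0 -0.08 0.24 0.3; -0.36 0.72 0 -0.1 0.3 0.36; -0.4 0.82 0 -0.105 0.318 0.387; -0.412 0.857 0.003 -0.105 0.318 0.387; -0.412 0.857 0.003 -0.105 0.318 0.387; -0.412 0.857 0.003 -0.105 0.318 0.387; -0.412 0.857 0.003 -0.105 0.318 0.387; -0.412 0.857 0.003 -0.105 0.318 0.387; -0.412 0.857 0.003 -0.105 0.318 0.387; -0.412 0.857 0.003 -0.105 0.318 0.387; -0.412 0.857 0.003 -0.105 0.318 0.387; -0.412 0.857 0.003 -0.105 0.318 0.387'
python3 -c "
from plan import *
show(rackpose([-58,-100,65]))"
```

```text
time_s: 18.3
ee_pos: [532.4, -121.5, 249.5]
ee_rot: [-179.9, -29.8, -7.3]
force: [-0.2, -0.2, -1.6]
gripper_width: 23.2
t 18.3 [ 532.4 -121.5  249.5] [-179.94  -29.8    -7.25] w 23.2 F [-0.2 -0.2 -1.6]
[ 575.4 -128.1  177.3] -> 0.0038 0.0023 0.1686 -0.0009 0.0022 0.0005 | mm 84.0 deg 0.2
```

```bash
python3 -m jog '0.004 0.002 0.06 -0.001 0.002 0; 0.004 0.002 0.12 -0.001 0.002 0; 0.004 0.002 0.17 -0.001 0.002 0; 0.004 0.002 0.195 -0.001 0.002 0; 0.004 0.002 0.2 -0.001 0.002 0; 0.004 0.002 0.2 -0.001 0.002 0; 0.004 0.002 0.2 -0.001 0.002 0'
python3 - <<'E'
from fit import *
from plan import *
for c in CAL: cv2.imwrite(f"pics/{c}6.png",grab_frame(c)[:,:,::-1])
show(rackpose([-58,-100,40]))
s,Rr,p=cur();R,t=rack(RK);print("TCP rack",R.T@(p-t),"expected eye rack",R.T@(Rr.apply([58,0,-5.5])+p-t))
o=[]
for c in("top","side"):
    print(c,[(np.round(d["location"],1),round(d["confidence"],2)) for d in tip_of("wrench_eye",c)[:2]],[(np.round(d["location"],1),round(d["confidence"],2)) for d in tip_of("peg_right",c)[:1]],
     "model eye",proj(c,Rr.apply([58,0,-5.5])+p).round(1),"peg foot/tip",proj(c,rp(RK,[[0,-100,0],[0,-100,32]])).round(1).tolist())
    g=cv2.resize(cv2.imread(f"pics/{c}6.png"),None,fx=8,fy=8,interpolation=cv2.INTER_CUBIC)
    f=lambda P:(proj(c,P)*8+3.5).round().astype(int)
    a=np.linspace(0,6.28,50)
    for r in(10,17):
        cv2.polylines(g,[f(Rr.apply([[58+r*np.cos(x),r*np.sin(x),-12.5] for x in a])+p)],True,(0,0,255),1)
    for z in(0,32): cv2.polylines(g,[f(rp(RK,[[5*np.cos(x),-100+5*np.sin(x),z] for x in a]))],True,(255,0,255),1)
    u=f(rp(RK,[0,-100,30]))[0]; o.append(g[u[1]-250:u[1]+250,u[0]-200:u[0]+200])
cv2.imwrite("pics/hover.png",np.hstack(o))
E
```

```text
time_s: 18.88
ee_pos: [583.5, -128.0, 164.4]
ee_rot: [180.0, -30.0, -7.2]
force: [0.0, 0.7, -1.1]
gripper_width: 23.5
t 18.98 [ 583.6 -128.6  165.2] [179.95 -30.11  -7.2 ] w 23.4 F [ 0.5 -0.8 -1.3]
[ 587.8 -129.7  155.6] -> -0.002 0.0011 0.0209 0.0 -0.0012 0.001 | mm 11.0 deg 0.1
TCP rack [-57.0096016  -99.44473218  50.44276954] expected eye rack [  0.97951392 -99.35601352  56.05566628]
top [(array([374.4, 197.5]), 0.65)] [(array([374.2, 192.3]), 0.6)] model eye [[377.  197.4]] peg foot/tip [[375.4, 187.9], [376.4, 193.4]]
side [(array([319.2, 137.1]), 0.75), (array([312.6, 150.8]), 0.3)] [(array([310.8, 150.4]), 0.79)] model eye [[321.2 136.4]] peg foot/tip [[311.4, 149.5], [317.1, 142.2]]
```

View pics/hover.png

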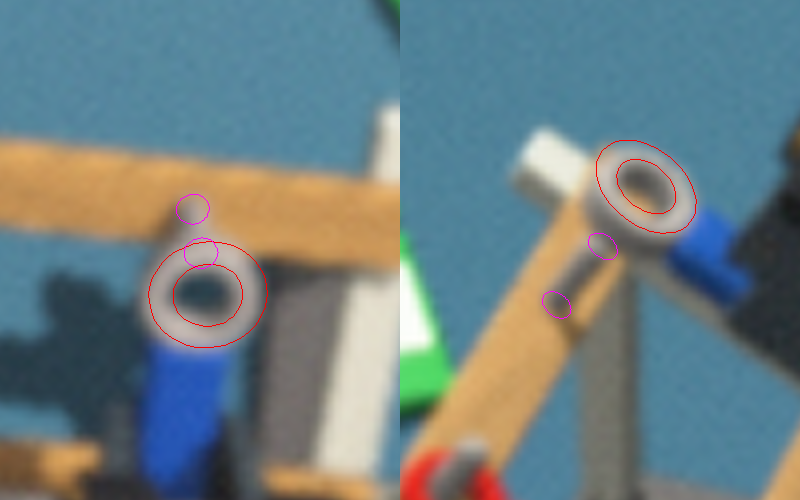

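The hole shows at top crop (200,294) and side crop (645,185), and the peg tip at (198,250) and (605,242). Hole and peg are shifted alike from the model, so they are lined up to within about 2 mm. Lowering onto the peg in stages with force checks.

```bash
python3 -m jog '-0.002 0 0.015 0 -0.001 0; -0.002 0 0.03 0 -0.001 0; -0.002 0 0.042 0 -0.001 0; -0.002 0 0.052 0 -0.001 0; -0.002 0 0.052 0 -0.001 0; -0.002 0 0.052 0 -0.001 0'
python3 - <<'E'
from plan import *
s,Rr,p=cur();R,t=rack(RK);print("TCP rack",R.T@(p-t),s["force"],"F rack",R.T@s["force"])
for c in CAL:
    cv2.imwrite(f"pics/{c}7.png",grab_frame(c)[:,:,::-1])
show(rackpose([-58,-100,4]))
E
```

```text
time_s: 19.68
ee_pos: [595.3, -130.5, 140.8]
ee_rot: [180.0, -29.9, -7.3]
force: [-0.5, -0.6, -2.6]
gripper_width: 23.6
TCP rack [-58.8827844  -99.87514086  23.41724378] [-0.47412934 -0.627776   -2.59494485] F rack [-1.63567106 -0.68293259 -2.05202909]
t 19.78 [ 595.5 -130.6  141.6] [179.95 -29.98  -7.25] w 23.6 F [-0.6 -0.1 -2.4]
[ 605.7 -132.   124.5] -> 0.0007 0.0001 0.04 0.0002 0.0003 0.0005 | mm 20.0 deg 0.1
```

```bash
python3 -m jog '0.001 0 0.01 0 0 0; 0.001 0 0.02 0 0 0; 0.001 0 0.03 0 0 0; 0.001 0 0.036 0 0 0; 0.001 0 0.036 0 0 0; 0.001 0 0.036 0 0 0'
python3 - <<'E'
from plan import *
s,Rr,p=cur();R,t=rack(RK);print("TCP rack",R.T@(p-t),"F rack",R.T@s["force"],s["gripper_width"])
E
```

```text
time_s: 20.28
ee_pos: [604.8, -131.7, 125.8]
ee_rot: [180.0, -29.9, -7.3]
force: [-0.4, 0.1, -1.3]
gripper_width: 23.7
TCP rack [-58.11550869 -99.89533719   5.64187391] F rack [-0.96721619  0.04410997 -0.89015967] 23.650559026501046
```

```bash
python3 -m jog '0 0 0.004 0 0 0; 0 0 0.008 0 0 0; 0 0 0.011 0 0 0; 0 0 0.011 0 0 0'
python3 - <<'E'
from plan import *
s,Rr,p=cur();R,t=rack(RK);print("TCP rack",R.T@(p-t),"F rack",R.T@s["force"],s["gripper_width"])
E
```

```text
time_s: 20.62
ee_pos: [607.2, -132.0, 121.8]
ee_rot: [180.0, -30.0, -7.2]
force: [-4.4, 0.6, 3.4]
gripper_width: 23.7
TCP rack [-58.00633647 -99.89181282   0.90581057] F rack [-2.18663288  0.02742973  5.1419108 ] 23.742614484634885
```

Contact at about 5 N on the rails, at the expected depth. Releasing and backing off.

```bash
python3 -m jog '0 0 0 0 0 0; 0 0 0 0 0 0; 0 0 0 0 0 0; 0 0 0 0 0 0; 0 0 0 0 0 0; 0 0 -0.02 0 0 0; 0 0 -0.06 0 0 0; 0 0 -0.14 0 0 0; 0 0 -0.22 0 0 0; 0 0 -0.3 0 0 0; 0 0 -0.36 0 0 0; -0.08 0 -0.42 0 0 0; -0.16 0 -0.46 0 0 0; -0.24 0 -0.5 0 0 0; -0.3 0 -0.5 0 0 0; -0.3 0 -0.5 0 0 0; -0.3 0 -0.5 0 0 0' 0.32
python3 - <<'E'
from fit import *
from plan import *
s,_,_=cur();print(s["time_s"],s["ee_pos"],s["gripper_width"])
R,t=rack(RK)
def onr(c,uv,z=7):
    A,B=R.T@(back(c,uv,0)-t),R.T@(back(c,uv,300)-t);return A+(B-A)*(z-A[2])/(B[2]-A[2])
for c in CAL:
    cv2.imwrite(f"pics/{c}8.png",grab_frame(c)[:,:,::-1])
    for q in("wrench_eye","wrench_grip","spanner_mid","scraper_mid"):
        print(c,q,[(onr(c,d["location"]).round(1)[:2].tolist(),round(d["confidence"],2)) for d in tip_of(q,c)[:3]])
    h,sa,v=hsv(up(c,8));B=((h>106)&(h<122)&(sa>175)&(v>90)).astype(np.uint8)
    k,lab,st,ce=cv2.connectedComponentsWithStats(B)
    for i in range(1,k):
        if st[i,4]>800:
            ys,xs=np.nonzero(lab==i);W=np.array([onr(c,((x-1.5)/4,(y-1.5)/4),11)[:2] for x,y in zip(xs[::4],ys[::4])])
            m=W.mean(0)
            if abs(m).max()<250:
                u=np.linalg.svd(W-m,full_matrices=False)[2][0];print(" blue",c,m.round(1),"angle",np.degrees(np.arctan(u[1]/u[0])).round(1))
    m=(((h<14)|(h>174))&(sa>180)&(v>130));ys,xs=np.nonzero(m);w=np.array([back(c,((x-1.5)/4,(y-1.5)/4),14) for x,y in zip(xs[::3],ys[::3])])
    w=w[(abs(w[:,0]-483)<120)&(abs(w[:,1]+300)<100)];tt=Ro.from_euler("z",-8.7,degrees=True).apply(w-[483,-300.5,0]);print(" tag",tt.min(0).round(),tt.max(0).round())
    # change between start and now in the area of spanner and scraper
    P=proj(c,rp(RK,[[20,-25,5],[20,125,5],[-125,125,5],[-125,-25,5]]));mk=np.zeros((400,640),np.uint8);cv2.fillPoly(mk,[P.round().astype(int)],1)
    df=abs(cv2.imread(f"pics/{c}8.png").astype(int)-cv2.imread(f"pics/{c}0.png")).max(2);print(" diff px>40:",((df>40)&(mk>0)).sum(),"of",mk.sum())
    f=up(c,8)
    for y in(-100,):
        pass
E
```

```text
time_s: 22.03
ee_pos: [352.0, -99.2, 262.9]
ee_rot: [179.9, -30.0, -7.3]
force: [0.6, -0.4, 0.1]
gripper_width: 60.0
22.0333 [351.9821663  -99.21175725 262.93050067] 59.96340399834873
side wrench_eye [([-3.5, -90.9], 0.97), ([-75.7, -1.1], 0.72)]
side wrench_grip [([-77.2, -90.5], 0.87), ([-73.8, 103.0], 0.53), ([-190.0, -221.5], 0.36)]
side spanner_mid [([-73.8, 100.5], 0.74)]
side scraper_mid [([-81.2, -5.4], 0.62)]
 blue side [-63.  -96.7] angle -0.6
 tag [-61. -15.  14.] [64. 21. 14.]
 diff px>40: 15 of 3244
top wrench_eye [([-3.4, -92.7], 0.97)]
top wrench_grip [([-84.1, -103.7], 0.81)]
top spanner_mid [([-72.7, 107.2], 0.8)]
top scraper_mid [([-69.8, 0.3], 0.77)]
 blue top [-63.7 -98.2] angle -0.8
 tag [-63. -11.  14.] [63. 19. 14.]
 diff px>40: 0 of 3212
```

```bash
python3 - <<'E'
from workcell import *
print(job_done())
E
```

```text
the job is handed in; nothing more can be done
None
```

I moved the orange tag from the right peg into the grey tray, hung the wrench on that peg, and handed the job in at about 22 s of the 64 s allowed. No verdict was reported.

**First grasp missed.** The gripper stood about 23–30 mm behind its reported TCP along the tool axis, so the fingers closed above the tag. I measured the offset in both cameras, corrected for it, and the second grasp held. When the fingertips met the tray floor at about 23 N, that put the offset at about 23 mm. I then let the tag drop the last 10 mm or so.

**Last checks, in both cameras:**
- **Tag:** it lies inside the tray, about −63 to 64 mm in x and −15 to 21 mm in y. The two views agree for a tag lying flat.
- **Wrench position:** the handle is in line with the slope to within 1°, and the eye is about 3 mm down the slope from the peg axis. It went on without side force and met the rails at the expected depth with about 5 N. Both views agree for a wrench lying on the rails.
- **Spanner and scraper:** nothing visible changed in the pictures where they hang.
- **Multimeter:** I did not re-measure it; the arm never went near it.
- **Robot:** the gripper is open and well clear of everything.

**Where checks disagreed:** the network placed the wrench eye 7–9 mm to the left of the nominal peg line, while the handle's colour centre gave 2–3 mm. In the hover picture, the peg itself looked shifted left by about as much as the eye. I trusted that picture and the clean insertion over the network's point. I made the final checks by numbers only, because all 12 allowed pictures had been viewed.

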